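# Set the iris of the model lamp to the index mark and switch it on

## Task

Using only the fingertips, gently push the blue pin of the lamp's iris lever round its arc until the lever's pointer lines up with the orange mark on the scale, and leave it there. Then press the green button at the side of the lamp fully in and let it come back up. Nothing is to be gripped or lifted: the plaster model stays as it stands on the lamp's glass, and the yellow model, the red box and the pink wax beside the lamp stay where they are.

Things in the scene. Friction and masses are not known exactly. Their poses are not given: they have to be found in the camera images.
- lamp: round lamp screwed to the worktop. Origin: centre of its underside, on the axis of the iris ring; front is -x. White base disc, 98 mm radius, top 22 mm up, black scale ticks on it. Grey drum in the middle, 46 mm radius, its top (glass) 50 mm up. A switch tongue sticks out on the -y side to 150 mm. Two steel stop screws, tops 30 mm up, 68 mm from the axis, 1.27 rad either side of the front
- iris_lever: dark ring (56 mm radius, 24 to 36 mm up) turning on the lamp's axis, with an aluminium lever (12 mm wide, top 32 mm up). Origin on the axis at the worktop; -x is the lever's direction. Turns 1.1 rad either way from the lamp's front; starts on the +y half, to be pushed anticlockwise seen from above, towards the button side. Stays where left; 1.5 N on the pin moves it, over 20 N is too rough
- pointer (a point): tip of the lever's pointer, 80 mm from the lamp's axis, at the height of the scale (22 mm)
- pin_top (a point): centre of the top of the blue upright pin on the lever: 10 mm diameter, 32 to 72 mm above the worktop, 66 mm from the lamp's axis
- mark: orange index tab, 4 mm wide, fixed on the scale, 81 to 100 mm from the axis, at most 24 mm above the worktop. Origin on the lamp's axis at the worktop; its -x axis points to the tab. It cannot be moved
- mark_tip (a point): inner tip of the orange mark, 80 mm from the lamp's axis, at the height of the scale: where the pointer must come to stand
- lamp_button (a joint): travel of the green spring push button: 0 m up, 0.006 m fully in; fully in takes about 4 N, and it springs back
- lamp_button_top (a point): centre of the button's top face (28 mm diameter), 124 mm to the -y side of the axis, 40 mm above the worktop; pressed straight down
- glass_model: small peach plaster jaw model, 35x40x27 mm, standing loose on the lamp's glass; origin at the centre of its underside
- yellow_model: yellow plaster jaw model, 56x65x37 mm, loose on the worktop beside the lamp; origin at the centre of its underside
- red_box: small red box, 38x54x30 mm, loose on the worktop behind the lamp; origin at the centre of its underside
- wax_block: two slabs of pink wax, 36x70x17 mm, loose on the worktop behind the lamp; origin at the centre of its underside

How it is judged:
By the outcome, as a careful person would: the job done as asked, in the order asked, and still so for the second after the job is handed in, with the robot touching nothing.
It also fails if it takes over 61 s, if anything falls off the work surface, if the arm or the gripper's body presses on something with over 40 N, if the wrist force passes 120 N, or if a joint passes its speed limit or range.

## Robot

A 6-joint arm with a two-finger parallel gripper is mounted at the origin on a cart in front of the work surface, level with it; the furniture and walls round the work are solid. World frame = base frame: x ahead of the robot, y to its left, z up, the work surface at z = 0. Lengths are in mm, angles in degrees, forces in N, time in s.
With the tool pointing down it reaches from about 375 to 925 mm from the base axis. Payload 5.7 kg.
Tool frame: the origin (TCP) lies on the mounting face of the last link; the fingertips stand 173 mm ahead of it and the grasp point (between the pads) lies 155 mm ahead of it; z points along the fingers, x is the direction in which the jaws open and shut, and the axes are right-handed (so a half turn about z gives the same grasp; the last joint's range is limited). The gripper opens to 85 mm and grips with 20 to 120 N. Pads are 22 mm wide; open, the fingers measure 114 mm over their backs; the gripper's body (76 mm by 85 mm) begins 54 mm behind the grasp point. The pads swing forward as they close: fully open they stand 13 mm farther back than shut.
Start: joints at [-75.98, 20.558, 86.54, -0, 72.909, -6.595], TCP at [211.24, -561.572, 404.667] pointing down, gripper open.
Joint ranges: [-170.27, 170.27], [-57.76, 135], [12.27, 136.19], [-55.21, 235.2], [11.17, 155.16], [-170.74, 170.74]. Speed limits (degrees/s): [136.94, 136.94, 180, 180, 180, 180].

## Interface

Orientations are given as [roll, pitch, yaw] about the fixed x, y, z axes, in that order (R = Rz(yaw) Ry(pitch) Rx(roll)).
In Python, from cell import bot, cams, nets gives the robot as it stands. The module is installed in compiled form; this text tells all that it offers.
- The arm moves only by the tool arm_command, never from a script. Its argument "increments" is a list of rows, each a list of 7 numbers: the turn, a rotation vector about the tool's x, y, z in rad, then the shift along the tool's x, y, z in m, then the opening, from 0 (shut) to 1 (fully open). In form: [[rx, ry, rz, dx, dy, dz, hand], ...]. A call has 1 to 10 rows; each row shifts and turns the pose as measured when the row begins, along the tool's axes as they then stand; what a row does not reach is not made up. A row lasts 1/8 s, in which the tool goes at most 62.5 mm and 10.7 degrees, less where a joint would pass 70% of its speed; a pose out of reach is approached as far as the arm can. A call is refused whole if a number of a shift passes 0.0625 or a number of a turn 0.188, either way. A call with a gripper value outside its range is refused whole. The fingers move at their own pace and stop on an object; the grip force is fixed at half the most. Time passes only in rows, so rows that do not move let the fingers close. It gives the time, the measured TCP pose, the force and the opening at its end, in the units of the state.
- bot.read_state(): the state, without advancing time (a new reading comes with each control period).
- cams.capture(name): name is "scene" or "top" or "wrist"; returns a dict with "image" (480x640x3 uint8, blue, green, red), "fov_y" (degrees; the focal length in pixels is half the picture's height over the tangent of half this angle, whatever the lens; pixels are square), "cx", "cy" (the principal point, pixels), "R" (3x3) and "t" (3): a world point X has camera coordinates R X + t; the wrist camera has in their place "hand_eye" (4x4, takes a point from camera to tool coordinates, whose origin is the TCP and whose axes are the tool frame's). Camera axes: x right, y down, z forward; pixel columns grow to the right and rows downward; lengths in mm; the calibration is good to about 2 mm. A picture is of the moment at which its call begins: read the wrist's pose just before it. There is no depth.
- bot.sign_off(): hands the job in, once; it reports no verdict.
Trained networks look in the newest picture that a camera, given by its name, has taken for a name from the list of things; names that differ only in an ending like _2 or _b are one class to them, and where a whole thing is asked for, a point or a joint stands for the part that bears it (a point fixed in the world has none). Each returns a list of dicts, best first, with "confidence" (0 to 1); they miss things now and then, are a little off and sometimes report something else, mostly with a low value. They report only what shows in the picture. A call takes as long as a camera call.
- nets.boxes_of(query, camera): "position" ([x, y, z] in mm, in the coordinates of the camera as it stood for that picture, good to about 4 mm: the middle of the surface that is visible of it).
- nets.place_of(query, camera): "position" ([x, y, z] in mm, in the coordinates of the camera as it stood for that picture, good to about 4 mm: a listed point, or the origin of a listed thing).
The state is a dict: "clock": time; "joint_positions": joint angles; "qvel": joint speeds; "joint_efforts": joint torques, N m; "tcp_pos": TCP position; "tcp_rot": TCP orientation; "ft_force": force on the tool from outside, world axes, zero at the start; "moment": the same for the moment, N m; "gripper_width": opening from 0.0 (shut) to 1.0 (fully open).
Only numpy, scipy, OpenCV 4.12 (cv2) and the standard library are available. Lean on these libraries where they do the work, as an engineer would, in place of code of your own. Each camera call takes 0.05 s, during which the arm holds its last target.

## Working session

There is one attempt and no reset: what is moved stays moved. The work goes in short steps, Python scripts to look and compute and a tool call to move; the robot and the scene stay as the last step left them, time stands still between calls to the robot, and variables do not carry over. Pictures are saved under pics/ and viewed, and the job is handed in when it is done.

Besides the shell and the picture viewer there is one more tool, called as name([rows], argument=value, ...), one row to a line, values as JSON. arm_command: Moves the arm, as the interface text tells. Its arguments: {"type":"object","properties":{"increments":{"type":"array","items":{"type":"array","items":{"type":"number"}}}},"required":["increments"]}

```bash
mkdir -p pics; cat > h.py <<'E'
import numpy as np, cv2
from cell import bot,cams,nets
def towld(c,p): return np.array(c['R']).T@(np.array(p)-np.array(c['t']))
def proj(c,X):
    q=np.array(c['R'])@np.array(X,float)+np.array(c['t']); f=240/np.tan(np.radians(c['fov_y']/2))
    return c['cx']+f*q[0]/q[2], c['cy']+f*q[1]/q[2]
def ray_z(c,u,v,z):
    f=240/np.tan(np.radians(c['fov_y']/2)); R=np.array(c['R']);t=np.array(c['t'])
    d=R.T@np.array([(u-c['cx'])/f,(v-c['cy'])/f,1]); o=-R.T@t
    return o+d*(z-o[2])/d[2]
E
python3 - <<'E'
from h import *
print(bot.read_state())
for n in ['top','scene']:
    c=cams.capture(n); cv2.imwrite(f'pics/{n}0.png',c['image'])
    print(n,c['fov_y'],'cam pos',-np.array(c['R']).T@np.array(c['t']))
    for q in ['lamp','iris_lever','pointer','pin_top','mark','mark_tip','lamp_button_top','glass_model','yellow_model','red_box','wax_block']:
        r=nets.place_of(q,n)
        print(q,[(round(x['confidence'],2),towld(c,x['position']).round(1).tolist()) for x in r[:2]])
E
```

```text
{'clock': 0.0, 'joint_positions': array([-7.59801821e+01,  2.05985494e+01,  8.65993669e+01,  1.23260109e-03,
        7.29091427e+01, -6.59623599e+00]), 'qvel': array([-0.03342585,  0.13679642,  0.0359758 , -0.02824505,  0.0388264 ,
        0.01126712]), 'joint_efforts': array([ 1.00778416e-03, -5.27622342e+01, -2.78618288e+01, -2.95176878e-04,
        1.33872571e-02,  6.49628724e-07]), 'tcp_pos': array([ 211.15525406, -561.2262352 ,  403.84438843]), 'tcp_rot': array([-1.79986532e+02,  1.06215063e-01, -6.93842970e+01]), 'ft_force': array([ 0.48876664, -0.55481562, -0.44922868]), 'moment': array([ 0.06203834,  0.02440438, -0.00937707]), 'gripper_width': 0.9971310047108757}
top 56.35294113834441 cam pos [509.35843556 165.53045514 924.24613737]
lamp [(0.91, [542.1, 184.9, -0.5])]
iris_lever []
pointer [(0.92, [512.8, 261.0, 21.9])]
pin_top [(0.65, [521.4, 244.7, 72.4])]
mark []
mark_tip [(0.59, [464.6, 154.6, 21.3])]
lamp_button_top [(0.45, [514.6, 61.8, 38.2])]
glass_model [(0.79, [544.4, 180.6, 50.6])]
yellow_model [(0.6, [635.2, 322.4, 0.9])]
red_box []
wax_block [(0.83, [637.1, 70.0, 1.6]), (0.16, [544.2, 186.2, 2.4])]
scene 43.13864361577644 cam pos [ 325.57940952 -338.54930706  683.88770075]
lamp [(0.71, [542.4, 185.8, -2.8]), (0.69, [517.1, 65.2, 42.5])]
iris_lever [(0.64, [551.1, 185.5, -0.2]), (0.55, [633.9, 326.7, -1.2])]
pointer []
pin_top [(0.58, [522.3, 249.7, 64.9])]
mark []
mark_tip [(0.58, [465.3, 164.1, 22.9])]
lamp_button_top []
glass_model [(0.7, [544.9, 181.1, 48.1])]
yellow_model [(0.74, [637.3, 324.4, 2.4])]
red_box [(0.77, [705.3, 193.3, -0.6])]
wax_block [(0.64, [636.5, 72.1, 0.1])]
```

View pics/top0.png

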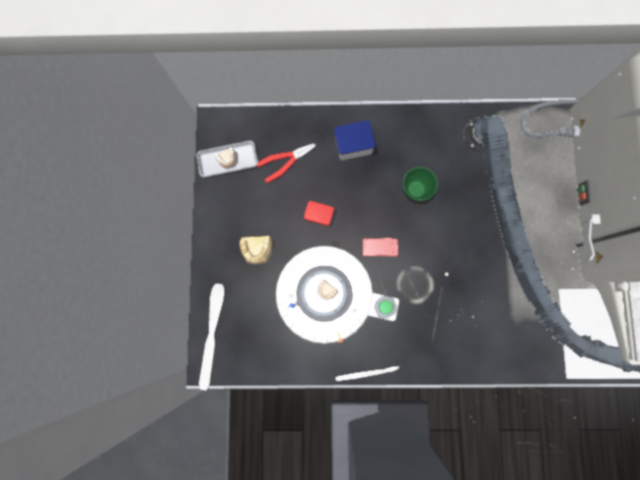

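View pics/scene0.png

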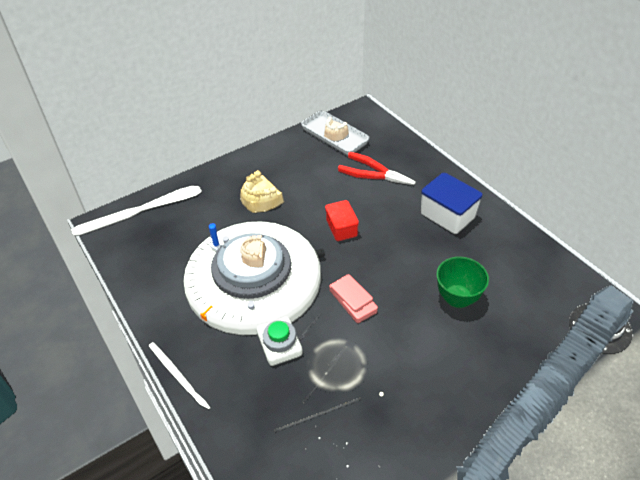

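```bash
python3 - <<'E'
from h import *
s=bot.read_state();print(s['clock'])
w=cams.capture('wrist'); cv2.imwrite('pics/wrist0.png',w['image']); print(w['fov_y'],np.array(w['hand_eye']).round(3).tolist())
t=cams.capture('top'); sc=cams.capture('scene')
for uv in [(490,125),(520,250),(570,330),(630,360)]:
    for z in (0,50,100,200): 
        X=ray_z(t,*uv,z); print(uv,z,X.round(0),np.round(proj(sc,X)))
import cv2
hsv=cv2.cvtColor(t['image'],cv2.COLOR_BGR2HSV)
cv2.imwrite('pics/topz.png',cv2.resize(t['image'][235:355,265:415],None,fx=5,fy=5,interpolation=cv2.INTER_CUBIC))
cv2.imwrite('pics/scz.png',cv2.resize(sc['image'][210:370,170:330],None,fx=3.7,fy=3.7,interpolation=cv2.INTER_CUBIC))
E
```

```text
1.2
60.184992211583925 [[1.0, -0.001, -0.0, -0.396], [0.001, 0.956, 0.294, -74.406], [0.0, -0.294, 0.956, 31.77], [0.0, 0.0, 0.0, 1.0]]
(490, 125) 0 [ 901. -176.    0.] [623. 330.]
(490, 125) 50 [ 880. -157.   50.] [613. 306.]
(490, 125) 100 [ 859. -139.  100.] [603. 279.]
(490, 125) 200 [ 816. -102.  200.] [578. 219.]
(520, 250) 0 [ 629. -220.    0.] [501. 476.]
(520, 250) 50 [ 622. -199.   50.] [491. 444.]
(520, 250) 100 [ 616. -178.  100.] [480. 411.]
(520, 250) 200 [ 603. -136.  200.] [456. 334.]
(570, 330) 0 [ 466. -307.    0.] [445. 653.]
(570, 330) 50 [ 469. -282.   50.] [434. 613.]
(570, 330) 100 [ 471. -256.  100.] [423. 569.]
(570, 330) 200 [ 476. -205.  200.] [397. 470.]
(630, 360) 0 [ 408. -419.    0.] [485. 846.]
(630, 360) 50 [ 413. -388.   50.] [472. 794.]
(630, 360) 100 [ 419. -356.  100.] [458. 738.]
(630, 360) 200 [ 430. -293.  200.] [426. 614.]
```

View pics/wrist0.png

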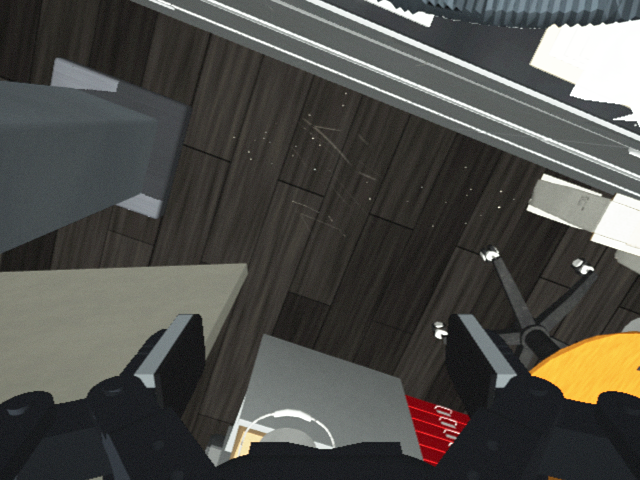

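View pics/topz.png

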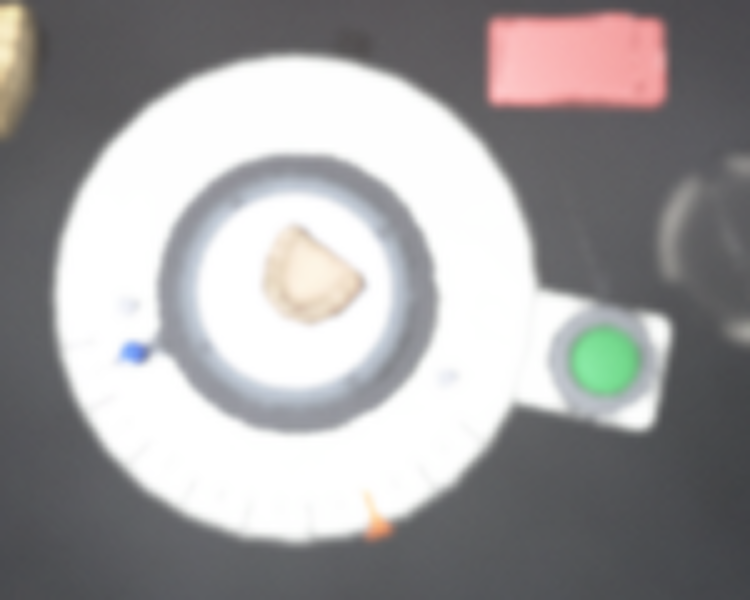

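View pics/scz.png

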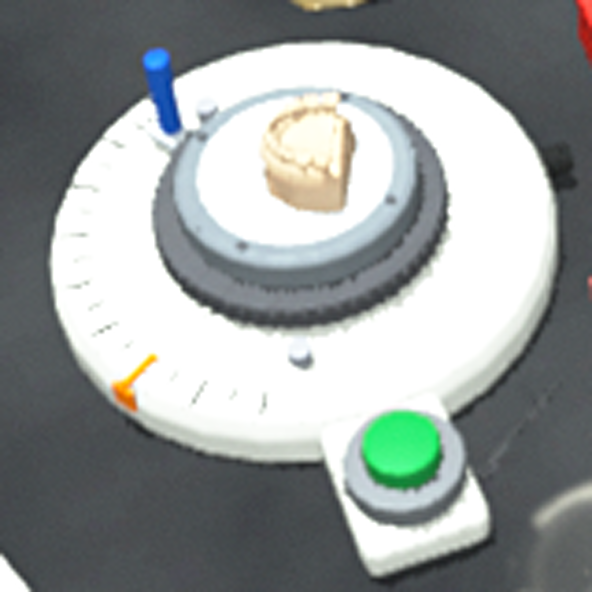

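arm_command([
  [0,0,0,-0.03,-0.033,0,0],
  [0,0,0,-0.03,-0.033,0,0],
  [0,0,0,-0.03,-0.033,0,0],
  [0,0,0,-0.03,-0.033,0,0],
  [0,0,0,-0.03,-0.033,0,0],
  [0,0,0,-0.03,-0.033,0,0],
  [0,0,0,-0.03,-0.033,0,0],
  [0,0,0,-0.04,-0.033,0,0],
  [0,0,0,-0.04,-0.033,0,0],
  [0,0,0,-0.04,-0.033,0,0],
])

```text
clock: 2.6
tcp_pos: [409.7, -128.6, 405.1]
tcp_rot: [-179.8, -0.4, -69.8]
ft_force: [0.5, -0.3, -0.7]
gripper_width: 0.003
```

arm_command([
  [0,0,0,-0.04,-0.032,0,0],
  [0,0,0,-0.04,-0.032,0,0],
  [0,0,0,-0.04,-0.032,0,0],
  [0,0,0,-0.04,-0.032,0,0],
  [0,0,0,-0.04,-0.032,0,0],
  [0,0,0,-0.04,-0.032,0,0],
  [0,0,0,-0.03,-0.02,0,0],
  [0,0,0,0,0,0,0],
])

```text
clock: 3.6
tcp_pos: [518.8, 213.0, 405.6]
tcp_rot: [-179.4, -0.6, -69.5]
ft_force: [-0.3, 0.1, 0.4]
gripper_width: 0.0
```

```bash
cat >> h.py <<'E'
from scipy.spatial.transform import Rotation as Ro
def wcam():
    s=bot.read_state(); w=cams.capture('wrist')
    T=np.eye(4);T[:3,:3]=Ro.from_euler('xyz',s['tcp_rot'],degrees=True).as_matrix();T[:3,3]=s['tcp_pos']
    M=np.linalg.inv(T@np.array(w['hand_eye'])); w['R']=M[:3,:3];w['t']=M[:3,3]
    return s,w
Q=['lamp','pointer','pin_top','mark','mark_tip','lamp_button_top','glass_model']
def look(fn,qs=Q):
    s,w=wcam(); cv2.imwrite(fn,w['image']); print(s['clock'],s['tcp_pos'].round(1),s['tcp_rot'].round(1),s['ft_force'].round(1))
    for q in qs: print(q,[(round(x['confidence'],2),towld(w,x['position']).round(1).tolist()) for x in nets.place_of(q,'wrist')[:2]])
    return s,w
E
python3 -c "
from h import *
s,w=look('pics/w1.png')
"
```

```text
3.6 [518.8 213.  405.6] [-179.4   -0.6  -69.5] [-0.3  0.1  0.4]
lamp [(0.88, [542.8, 186.7, 0.7]), (0.37, [547.8, 183.4, 48.2])]
pointer [(0.56, [509.7, 258.9, 21.6])]
pin_top [(0.65, [519.4, 249.8, 68.0]), (0.6, [465.9, 156.8, 21.9])]
mark []
mark_tip [(0.67, [468.3, 154.1, 19.0])]
lamp_button_top []
glass_model [(0.75, [545.3, 183.7, 47.0])]
```

View pics/w1.png

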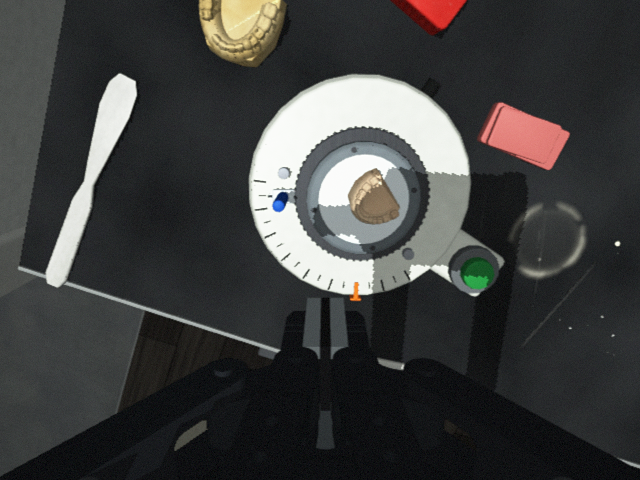

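```bash
python3 - <<'E'
from h import *
im=cv2.imread('pics/w1.png')
cv2.imwrite('pics/w1z.png',cv2.resize(im[150:310,240:400],None,fx=3.75,fy=3.75,interpolation=cv2.INTER_CUBIC))
h=cv2.cvtColor(im,cv2.COLOR_BGR2HSV)
for n,lo,hi in [('blue',(105,120,50),(130,255,255)),('or',(5,150,120),(20,255,255)),('green',(45,100,50),(80,255,255))]:
    m=cv2.inRange(h,lo,hi); k,l,st,ce=cv2.connectedComponentsWithStats(m)
    for i in range(1,k):
        if st[i][4]>20: print(n,st[i],ce[i])
E
```

```text
blue [273 192  15  20 198] [279.96464646 201.73737374]
or [350 283  11  18  95] [355.43157895 293.84210526]
green [461 257  34  32 838] [476.93556086 272.72553699]
```

View pics/w1z.png

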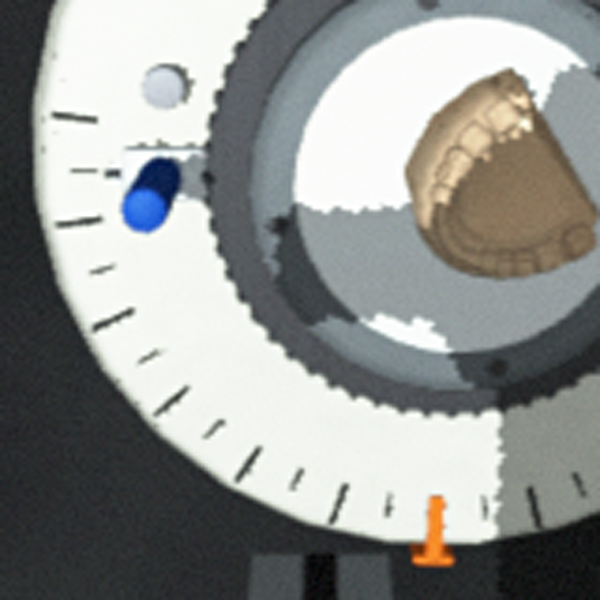

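```bash
python3 - <<'E'
from h import *
from scipy.optimize import least_squares
s,w=wcam()
im=w['image']
g=im[:,:,0]
obs=dict(s1=(284.3,173.5),s2=(407.5,254),mk=(356.3,282.5),pin=(279,206.3),pt=(268,196),bt=(479,274))
def pts(p):
    x,y,th,a,m=p
    P=lambda r,an,z:[x+r*np.cos(an),y+r*np.sin(an),z]
    f=th+np.pi
    return dict(s1=P(68,f-1.27,30),s2=P(68,f+1.27,30),mk=P(80.5,m,23.5),pin=P(66,a,72),pt=P(80,a,22),bt=P(124,th-np.pi/2,40))
def res(p): 
    q=pts(p); return np.concatenate([np.subtract(proj(w,q[k]),obs[k]) for k in obs])
r=least_squares(res,[542,186,-.22,1.9,3.5])
print(r.x, np.degrees(r.x[2:])); q=pts(r.x)
for k in q: print(k,np.round(q[k],1),np.round(proj(w,q[k]),1),obs[k])
e=cv2.projectPoints
for a in np.arange(0,2*np.pi,.1):
    u,v=proj(w,[r.x[0]+98*np.cos(a),r.x[1]+98*np.sin(a),22]); cv2.circle(im,(int(round(u)),int(round(v))),1,(0,0,255),-1)
cv2.imwrite('pics/w1fit.png',im)
E
```

```text
[ 5.41430899e+02  1.81781921e+02 -2.31287973e-01  1.93752852e+00
  3.46667716e+00] [-13.2518247  111.01220679 198.62597036]
s1 [536.7 249.6  30. ] [283.2 172.9] (284.3, 173.5)
s2 [506.9 123.2  30. ] [409.1 254.5] (407.5, 254)
mk [465.1 156.1  23.5] [356.3 281.5] (356.3, 282.5)
pin [517.8 243.4  72. ] [278.2 207.1] (279, 206.3)
pt [512.7 256.5  22. ] [267.6 195.3] (268, 196)
bt [513.   61.1  40. ] [479.8 275.1] (479, 274)
```

View pics/w1fit.png

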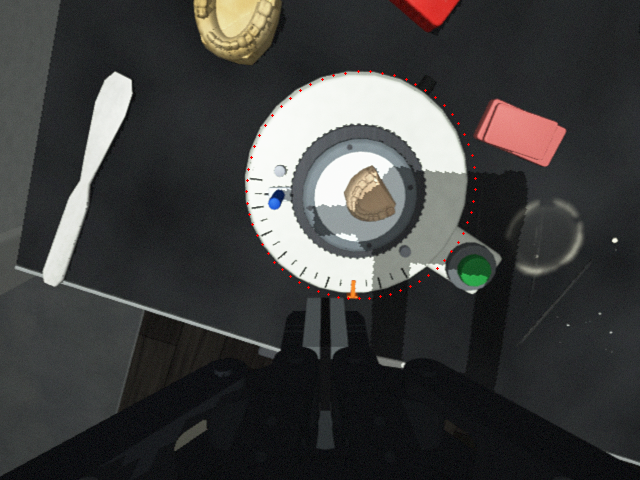

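```bash
cat > fit.py <<'E'
from h import *
from scipy.optimize import least_squares
def pts(p):
    x,y,th,a,m=p[:5]
    P=lambda r,an,z:[x+r*np.cos(an),y+r*np.sin(an),z]
    f=th+np.pi
    return dict(s1=P(68,f-1.27,30),s2=P(68,f+1.27,30),mk=P(80.5,m,23.5),pin=P(66,a,72),pt=P(80,a,22),bt=P(124,th-np.pi/2,40))
def fit(w,obs,p0=[542,186,-.22,1.9,3.5]):
    # also camera offset z
    def res(p):
        q=pts(p); return np.concatenate([np.subtract(proj(w,q[k]),obs[k]) for k in obs])
    r=least_squares(res,p0); print(r.x[:2],np.degrees(r.x[2:]),'cost',r.cost); q=pts(r.x)
    for k in obs: print(k,np.round(q[k],1),np.round(proj(w,q[k]),1),obs[k])
    return r.x
E
python3 - <<'E'
from fit import *
s,w=wcam(); print(s['tcp_pos'])
im=w['image']; cv2.imwrite('pics/w2.png',im)
old=cv2.imread('pics/w1.png')
# shift from old to new
for (a,b) in [(284,173),(407,254),(356,282),(279,206),(268,196),(479,274)]:
    t=old[b-12:b+13,a-12:a+13]; r=cv2.matchTemplate(im[b-20:b+21,a-20:a+21],t,cv2.TM_CCOEFF_NORMED); print(a,b,np.array(cv2.minMaxLoc(r)[3])-8)
cv2.imwrite('pics/w2z.png',cv2.resize(im[150:310,240:400],None,fx=3.75,fy=3.75,interpolation=cv2.INTER_CUBIC))
cv2.imwrite('pics/w2y.png',cv2.resize(im[220:310,390:510],None,fx=6,fy=6,interpolation=cv2.INTER_CUBIC))
E
```

```text
[518.31964454 209.94011775 405.8065148 ]
284 173 [-4 -2]
407 254 [-3 -2]
356 282 [-3 -2]
279 206 [-4 -2]
268 196 [-4 -2]
479 274 [-2 -2]
```

View pics/w2z.png

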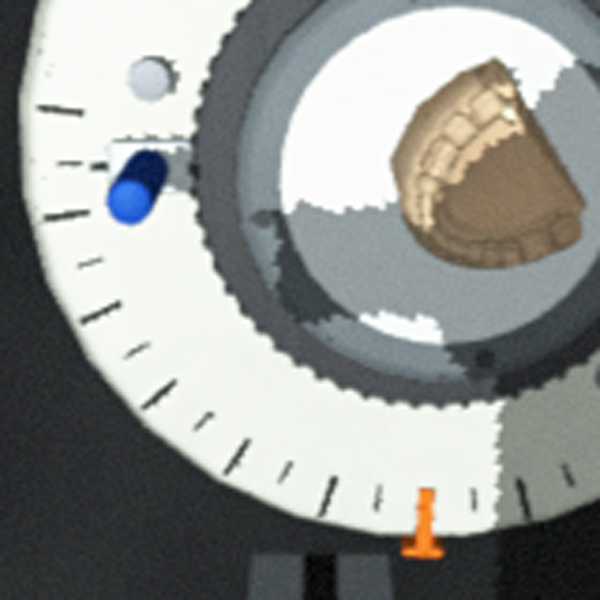

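View pics/w2y.png

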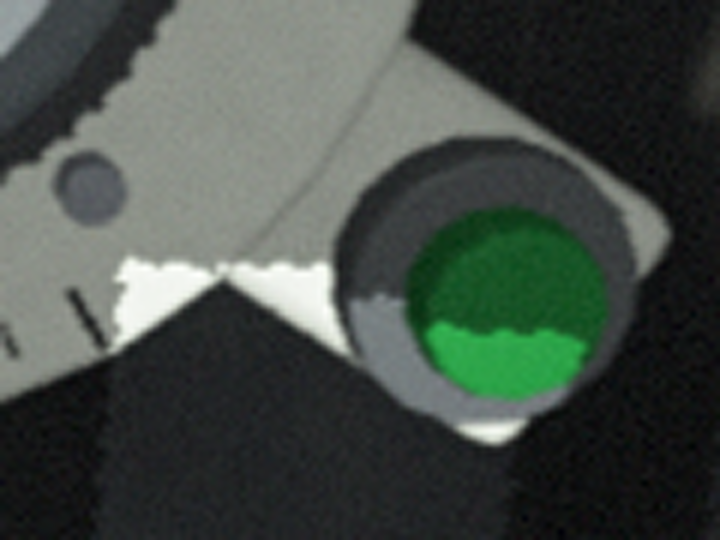

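```bash
python3 - <<'E'
from fit import *
s,w=wcam(); print(s['tcp_pos'],s['tcp_rot'])
p=fit(w,dict(s1=(279.7,171.1),s2=(405.3,251.2),mk=(353.9,280.4),pin=(274.7,204.1),pt=(264.3,194.3),bt=(475,272)))
im=w['image']
for a in np.arange(0,2*np.pi,.1):
    u,v=proj(w,[p[0]+98*np.cos(a),p[1]+98*np.sin(a),22]); cv2.circle(im,(int(round(u)),int(round(v))),1,(0,0,255),-1)
cv2.imwrite('pics/w2fit.png',im[50:320,230:520])
E
```

```text
[518.32832221 210.0808683  405.7990517 ] [-179.48379936   -0.59991136  -69.78327394]
[542.41362917 185.80431327] [-13.14776214 111.45759295 199.32284336] cost 3.9029191792559756
s1 [537.6 253.6  30. ] [279.3 170.5] (279.7, 171.1)
s2 [508.  127.1  30. ] [405.7 252.2] (405.3, 251.2)
mk [466.4 159.2  23.5] [353.9 279.4] (353.9, 280.4)
pin [518.3 247.2  72. ] [273.9 204.9] (274.7, 204.1)
pt [513.1 260.3  22. ] [263.8 193.6] (264.3, 194.3)
bt [514.2  65.1  40. ] [476.6 272.7] (475, 272)
```

View pics/w2fit.png

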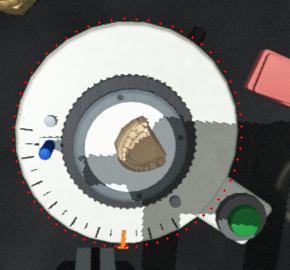

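```bash
cat >> h.py <<'E'
def inc(x,y,ztip,yaw,L=173):
    s=bot.read_state(); R=Ro.from_euler('xyz',s['tcp_rot'],degrees=True); T=Ro.from_euler('xyz',[180,0,yaw],degrees=True)
    rv=(R.inv()*T).as_rotvec(); d=R.inv().apply(np.array([x,y,ztip+L])-s['tcp_pos'])
    print('t',s['clock'],'pos',s['tcp_pos'].round(1),s['tcp_rot'].round(1),'F',s['ft_force'].round(1)); print('rv',rv.round(3),'d',(d/1000).round(4))
E
python3 -c "
from h import *
inc(549.3,251.4,230,-96)"
```

```text
t 4.15 pos [518.4 210.2 405.8] [-179.5   -0.6  -69.8] F [ 0.2 -0.4 -0.3]
rv [-0.011 -0.008  0.458] d [-0.028  -0.0432  0.0029]
```

arm_command([
  [0,0,0,-0.014,-0.022,0,0],
  [0,0,0,-0.014,-0.022,0,0],
  [0,0,0.15,0,0,0,0],
  [0,0,0.15,0,0,0,0],
  [-0.011,-0.008,0.15,0,0,0,0],
  [0,0,0,0,0,0.04,0],
  [0,0,0,0,0,0.04,0],
  [0,0,0,0,0,0,0],
])

```text
clock: 5.15
tcp_pos: [552.1, 251.7, 325.6]
tcp_rot: [-179.8, 0.2, -96.6]
ft_force: [0.2, 0.2, -0.2]
gripper_width: 0.001
```

```bash
python3 -c "
from h import *
inc(549.3,251.4,44,-96)"
```

```text
t 5.15 pos [552.1 251.7 325.6] [-179.8    0.2  -96.6] F [ 0.2  0.2 -0.2]
rv [-0.004  0.003 -0.01 ] d [0.001  0.0031 0.1086]
```

arm_command([
  [0,0,0,0,0,0.03,0],
  [0,0,0,0,0,0.03,0],
  [0,0,0,0,0,0.03,0],
  [0,0,0,0,0,0.017,0],
  [0,0,0,0,0,0,0],
])

```text
clock: 5.78
tcp_pos: [557.7, 253.2, 224.4]
tcp_rot: [-179.1, 0.5, -96.6]
ft_force: [0.9, 0.3, -0.7]
gripper_width: 0.0
```

```bash
cat > st.py <<'E'
from h import *
import sys
A=np.array([542.4,185.8])
def stat(z=44,fwd=0):
    s=bot.read_state(); R=Ro.from_euler('xyz',s['tcp_rot'],degrees=True).as_matrix()
    tip=s['tcp_pos']+R[:,2]*173; r=tip[:2]-A; a=np.degrees(np.arctan2(r[1],r[0]))%360
    print('t',s['clock'],'tip',tip.round(1),'r',np.hypot(*r).round(1),'ang',a.round(1),'rot',s['tcp_rot'].round(1),'yaw-a+180',((s['tcp_rot'][2]-a+360)%360-180).round(1),'F',s['ft_force'].round(1))
    return tip,a
if __name__=='__main__':
    stat()
    c=cams.capture('scene'); n=sys.argv[1]
    cv2.imwrite(f'pics/{n}.png',cv2.resize(c['image'][150:390,140:380],None,fx=2.5,fy=2.5,interpolation=cv2.INTER_CUBIC))
E
python3 st.py s1
```

```text
t 5.775 tip [560.5 254.4  51.4] r 70.9 ang 75.2 rot [-179.1    0.5  -96.6] yaw-a+180 8.2 F [ 0.9  0.3 -0.7]
```

View pics/s1.png

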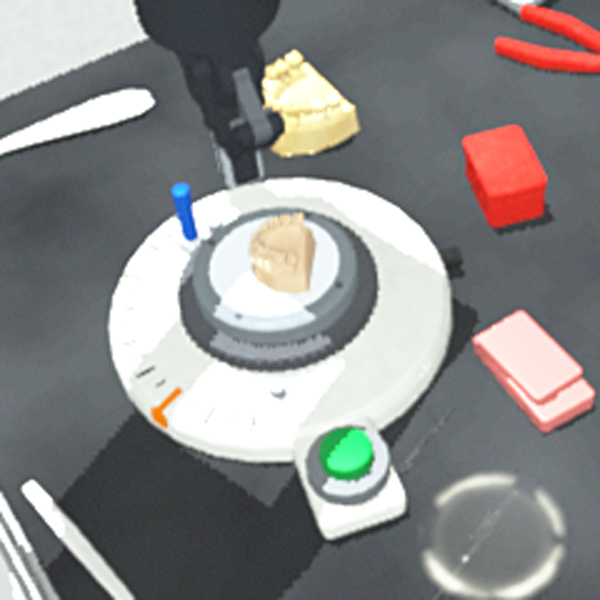

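```bash
python3 -c "
from h import *
inc(544.7,251.8,44,-92)"
```

```text
t 5.825 pos [558.1 253.4 225.2] [-179.     0.5  -96.6] F [-0.  -0.8  0.4]
rv [-0.017  0.008 -0.08 ] d [0.0032 0.0133 0.0079]
```

arm_command([
  [-0.017,0.008,-0.08,0.001,0.007,0.008,0],
  [0,0,0,0.001,0.005,0,0],
  [0,0,0,0,0,0,0],
])

```text
clock: 6.2
tcp_pos: [548.0, 253.1, 221.4]
tcp_rot: [-179.6, 0.2, -92.0]
ft_force: [0.3, 0.3, 0.3]
gripper_width: -0.003
```

```bash
python3 -c "
from h import *
import st;st.stat()"
```

```text
t 6.2 tip [549.2 253.5  48.4] r 68.0 ang 84.3 rot [-179.6    0.2  -92. ] yaw-a+180 3.7 F [0.3 0.3 0.3]
```

arm_command([
  [-0.004,0.004,0,0.001,0.004,0.001,0],
  [0,0,-0.06,0,0.004,0.001,0],
  [0,0,-0.06,0,0.004,0.001,0],
  [0,0,-0.06,0,0.004,0,0],
  [0,0,0,0,0,0,0],
])

```text
clock: 6.82
tcp_pos: [532.5, 252.0, 220.8]
tcp_rot: [-179.6, -0.1, -81.6]
ft_force: [0.2, 0.5, -0.1]
gripper_width: -0.001
```

```bash
python3 st.py s2
```

```text
t 6.825 tip [533.8 252.   47.8] r 66.7 ang 97.4 rot [-1.796e+02 -1.000e-01 -8.160e+01] yaw-a+180 1.0 F [ 0.2  0.5 -0.1]
```

View pics/s2.png

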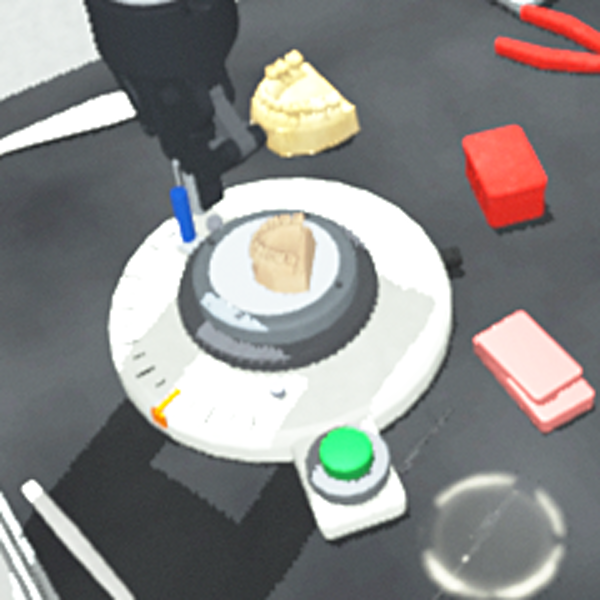

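arm_command([
  [0,0,-0.06,0,0.004,0,0],
  [0,0,-0.06,0,0.004,0,0],
  [0,0,-0.06,0,0.004,0,0],
  [0,0,-0.06,0,0.004,0,0],
])

```text
clock: 7.38
tcp_pos: [519.4, 249.1, 221.7]
tcp_rot: [-179.2, -0.2, -67.9]
ft_force: [2.1, 0.6, -1.3]
gripper_width: -0.003
```

```bash
python3 st.py s3
```

```text
t 7.375 tip [521.7 249.5  48.7] r 66.9 ang 108.0 rot [-179.2   -0.2  -67.9] yaw-a+180 4.1 F [ 2.1  0.6 -1.3]
```

View pics/s3.png

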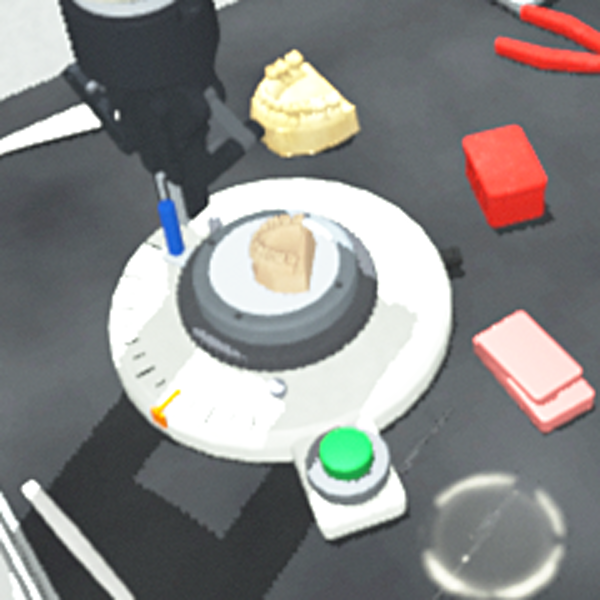

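arm_command([
  [-0.01,0,-0.05,0,0.005,0.001,0],
  [0,0,-0.05,0,0.005,0,0],
  [0,0,-0.05,0,0.005,0.001,0],
  [0,0,-0.055,0,0.005,0,0],
  [0,0,-0.055,0,0.005,0.001,0],
  [0,0,-0.055,0,0.005,0,0],
  [0,0,-0.055,0,0.005,0,0],
])

```text
clock: 8.3
tcp_pos: [493.9, 232.5, 221.0]
tcp_rot: [-179.3, -0.5, -46.8]
ft_force: [1.6, 1.2, -1.5]
gripper_width: -0.004
```

```bash
python3 -c "
from h import *
import st;st.stat()"
```

```text
t 8.3 tip [496.6 232.9  48. ] r 65.7 ang 134.2 rot [-179.3   -0.5  -46.8] yaw-a+180 -1.1 F [ 1.6  1.2 -1.5]
```

arm_command([
  [-0.01,0,-0.07,0,0.005,0,0],
  [0,0,-0.07,0,0.005,0.001,0],
  [0,0,-0.06,0,0.005,0,0],
  [0,0,-0.06,0,0.005,0,0],
  [0,0,-0.06,0,0.005,0.001,0],
  [0,0,-0.06,0,0.005,0,0],
  [0,0,-0.06,0,0.005,0,0],
  [0,0,-0.06,0,0.005,0,0],
])

```text
clock: 9.3
tcp_pos: [476.0, 200.9, 220.9]
tcp_rot: [-179.7, -1.0, -18.4]
ft_force: [0.4, 2.7, -1.7]
gripper_width: -0.001
```

```bash
python3 st.py s4
```

```text
t 9.3 tip [479.2 200.9  47.9] r 65.0 ang 166.6 rot [-179.7   -1.   -18.4] yaw-a+180 -4.9 F [ 0.4  2.7 -1.7]
```

View pics/s4.png

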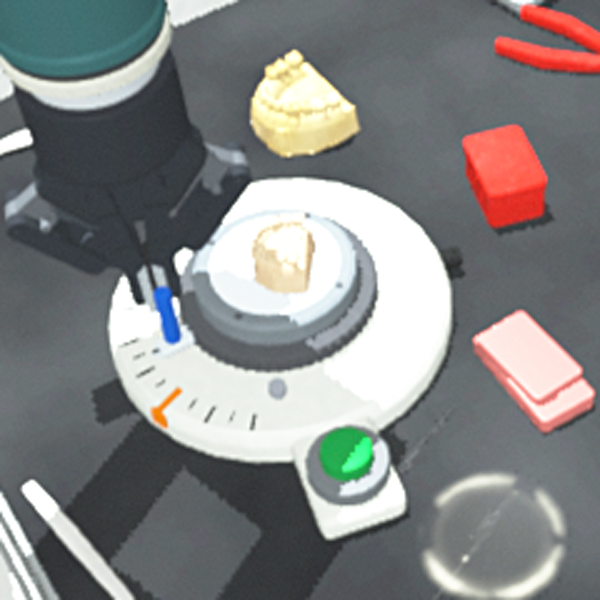

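arm_command([
  [0,0.01,-0.06,0,0.004,0,0],
  [0,0,-0.06,0,0.004,0,0],
  [0,0,-0.06,0,0.004,0,0],
  [0,0,-0.04,0,0.003,0,0],
  [0,0,0,0,0,0,0],
])

```text
clock: 9.98
tcp_pos: [473.6, 186.5, 221.4]
tcp_rot: [-179.9, -1.7, -6.1]
ft_force: [0.1, 0.0, 0.2]
gripper_width: 0.001
```

```bash
cat > m.py <<'E'
from h import *
import sys, st
A=st.A
st.stat()
c=cams.capture('scene'); im=c['image']; n=sys.argv[1]
h=cv2.cvtColor(im,cv2.COLOR_BGR2HSV); m=cv2.inRange(h,(105,120,50),(130,255,255))
k,l,s,ce=cv2.connectedComponentsWithStats(m[200:360,160:300])
for i in range(1,k):
    if s[i][4]>15: print('blue',s[i]+[160,200,0,0,0],ce[i]+[160,200])
for q in ['pin_top','pointer','mark_tip']:
    for x in nets.place_of(q,'scene')[:1]:
        X=towld(c,x['position']); print(q,round(x['confidence'],2),X.round(1),'ang',np.degrees(np.arctan2(X[1]-A[1],X[0]-A[0]))%360)
for a in (180,190,195,199.3): 
    r=np.radians(a); print(a,'pin top px',np.round(proj(c,[A[0]+66*np.cos(r),A[1]+66*np.sin(r),72]),1),'pointer',np.round(proj(c,[A[0]+80*np.cos(r),A[1]+80*np.sin(r),22]),1))
cv2.imwrite(f'pics/{n}.png',cv2.resize(im[240:340,160:260],None,fx=6,fy=6,interpolation=cv2.INTER_CUBIC))
E
python3 m.py s5
```

```text
t 9.975 tip [478.8 186.3  48.5] r 63.6 ang 179.6 rot [-179.9   -1.7   -6.1] yaw-a+180 -5.7 F [0.1 0.  0.2]
blue [208 271  10  23 157] [212.87898089 281.38853503]
pin_top 0.69 [477.7 175.2  67.3] ang 189.2907130224954
pointer 0.85 [464.8 168.8  21.3] ang 192.33264393710857
mark_tip 0.68 [636.1  72.7  -0.7] ang 309.6264037482014
180 pin top px [203.7 266.7] pointer [200.4 294.7]
190 pin top px [208.3 271.8] pointer [205.8 301. ]
195 pin top px [211.1 274.1] pointer [209.1 303.8]
199.3 pin top px [213.8 275.9] pointer [212.2 306. ]
```

View pics/s5.png

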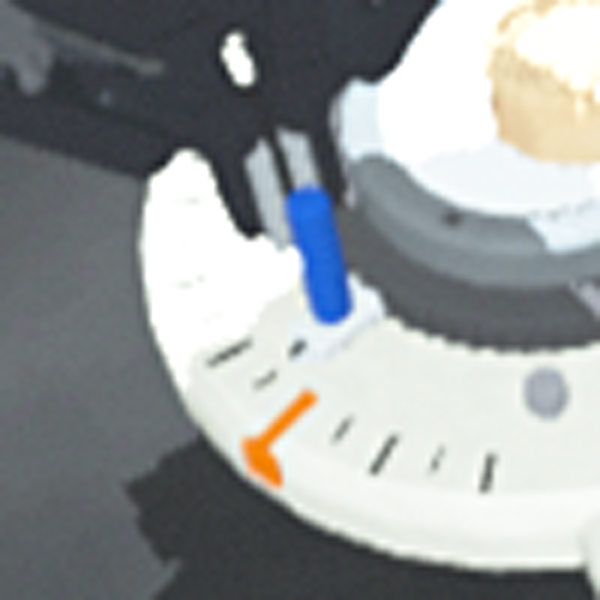

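arm_command([
  [0,0,-0.05,0,0.003,0,0],
  [0,0,-0.05,0,0.002,0,0],
  [0,0,0,0,0,0,0],
])

```text
clock: 10.55
tcp_pos: [473.2, 182.1, 221.4]
tcp_rot: [180.0, -1.7, -0.3]
ft_force: [0.6, 0.1, 0.1]
gripper_width: 0.001
```

```bash
python3 m.py s6
```

```text
t 10.55 tip [478.4 182.   48.5] r 64.1 ang 183.4 rot [180.   -1.7  -0.3] yaw-a+180 -3.7 F [0.6 0.1 0.1]
blue [210 273  11  23 156] [214.97435897 283.05128205]
pin_top 0.75 [479.7 168.7  67.7] ang 195.23072160514823
pointer 0.95 [468.2 163.8  20.3] ang 196.5209985390492
mark_tip 0.43 [465.7 159.6  22.5] ang 198.84518692159227
180 pin top px [203.7 266.7] pointer [200.4 294.7]
190 pin top px [208.3 271.8] pointer [205.8 301. ]
195 pin top px [211.1 274.1] pointer [209.1 303.8]
199.3 pin top px [213.8 275.9] pointer [212.2 306. ]
```

View pics/s6.png

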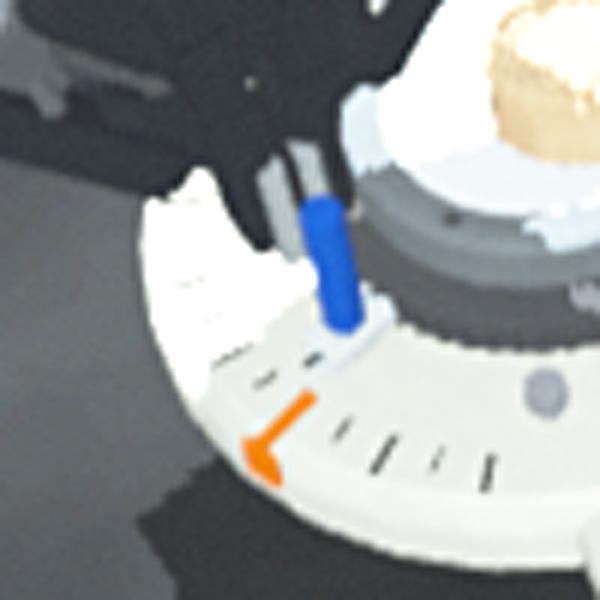

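```bash
python3 -c "
from h import *
s,w=look('pics/w3.png')"
```

```text
10.75 [473.2 182.1 221.4] [180.   -1.7  -0.2] [0.1 0.5 0.3]
lamp [(0.79, [543.2, 184.5, -1.1])]
pointer []
pin_top []
mark []
mark_tip [(0.3, [541.7, 184.4, 1.0])]
lamp_button_top []
glass_model [(0.84, [549.0, 181.5, 48.2])]
```

View pics/w3.png

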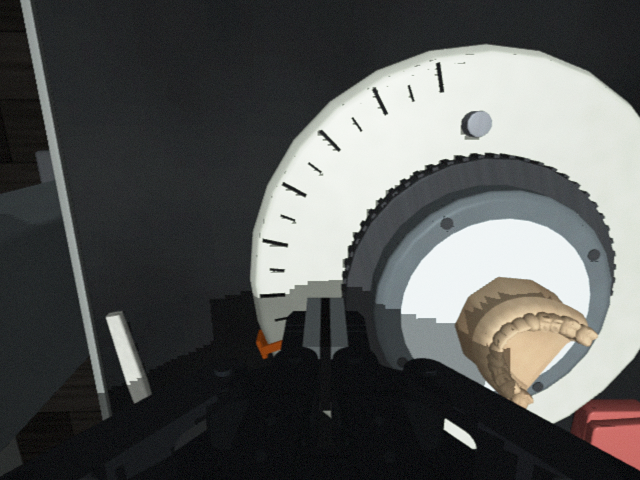

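arm_command([
  [0,0,-0.03,0,0.001,0,0],
  [0,0,0,0,0,0,0],
])

```text
clock: 11.4
tcp_pos: [473.1, 181.2, 221.4]
tcp_rot: [179.9, -1.7, 1.6]
ft_force: [-0.3, -0.2, -0.5]
gripper_width: 0.001
```

```bash
python3 m.py s7
```

```text
t 11.4 tip [478.3 181.1  48.5] r 64.3 ang 184.2 rot [179.9  -1.7   1.6] yaw-a+180 -2.5 F [-0.3 -0.2 -0.5]
blue [210 273  11  23 159] [215.39622642 283.42767296]
pin_top 0.86 [480.9 169.6  68.3] ang 194.7899022565951
pointer 0.68 [468.6 161.7  19.7] ang 198.07098562929474
mark_tip 0.5 [463.8 164.   24.5] ang 195.4720070823618
180 pin top px [203.7 266.7] pointer [200.4 294.7]
190 pin top px [208.3 271.8] pointer [205.8 301. ]
195 pin top px [211.1 274.1] pointer [209.1 303.8]
199.3 pin top px [213.8 275.9] pointer [212.2 306. ]
```

View pics/s7.png

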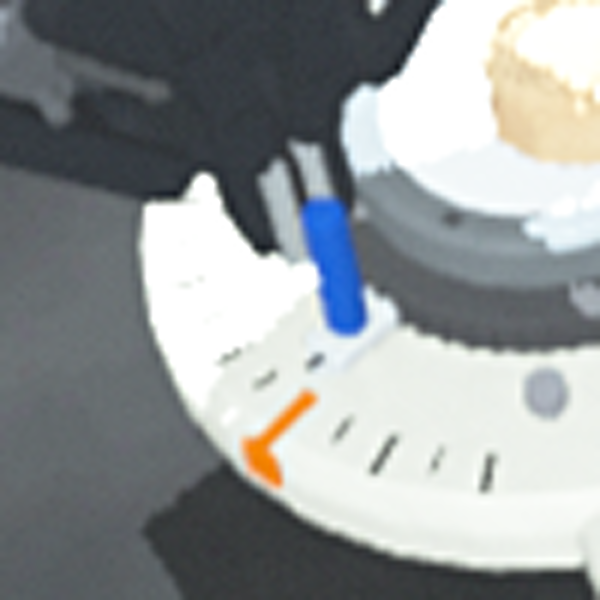

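arm_command([
  [0,0,0,0,-0.01,0,0],
  [0,0,0,0,-0.01,0,0],
  [0,0,0,0,0,-0.05,0],
  [0,0,0,0,0,-0.05,0],
  [0,0,0,0,0,-0.04,0],
  [0,0.03,0,0,0.05,0,0],
  [0,0,0,0,0.05,0,0],
  [0,0,0,0,0,0,0],
  [0,0,0,0,0,0,0],
])

```text
clock: 12.72
tcp_pos: [472.2, 105.7, 366.8]
tcp_rot: [179.9, -3.7, 1.9]
ft_force: [0.1, 0.5, 0.0]
gripper_width: -0.0
```

```bash
python3 -c "
from h import *
s,w=look('pics/w4.png')
im=w['image']; cv2.imwrite('pics/w4z.png',cv2.resize(im[100:300,200:440],None,fx=3,fy=3,interpolation=cv2.INTER_CUBIC))"
```

```text
12.725 [472.2 105.7 366.8] [179.9  -3.7   1.9] [0.1 0.5 0. ]
lamp [(0.98, [540.3, 185.1, 0.5])]
pointer [(0.74, [466.0, 161.5, 23.3])]
pin_top [(0.58, [481.2, 163.6, 69.9]), (0.35, [637.6, 66.7, 3.0])]
mark []
mark_tip [(0.62, [468.4, 158.5, 23.4])]
lamp_button_top [(0.96, [511.0, 64.4, 40.1])]
glass_model [(0.88, [549.6, 183.5, 47.1])]
```

View pics/w4.png

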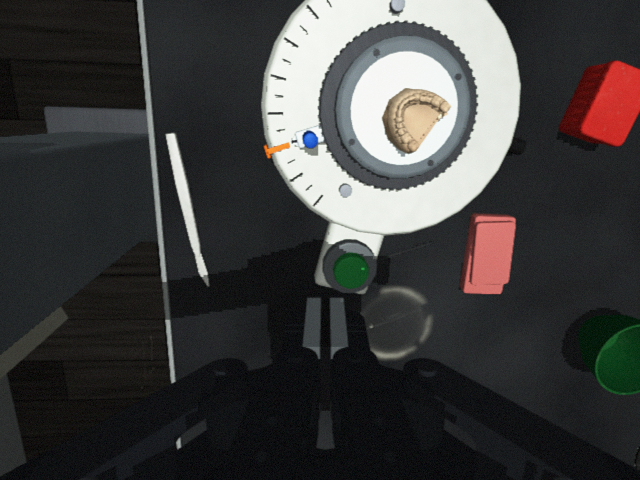

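```bash
python3 -c "
from h import *
s,w=wcam(); print(s['tcp_pos'])
im=w['image']; cv2.imwrite('pics/w5.png',im);cv2.imwrite('pics/w5z.png',cv2.resize(im[100:190,240:360],None,fx=6.5,fy=6.5,interpolation=cv2.INTER_CUBIC))"
```

```text
[472.13301117 105.68534169 366.60363761]
```

View pics/w5z.png

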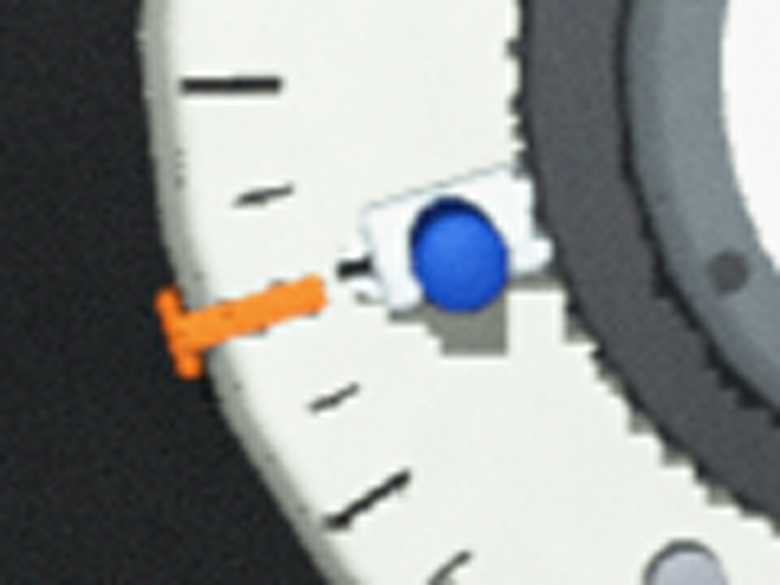

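```bash
python3 -c "
from h import *
s,w=wcam(); A=np.array([542.4,185.8])
for dA in ([0,0],[-2,0],[0,-2]):
  for n,u,v,z in [('mk',290,144.9,23.5),('mkout',266.2,151.2,23.5),('pt',292.3,141.5,22),('pt24',292.3,141.5,25),('pin',240+460/6.5,100+258/6.5,72)]:
    X=ray_z(w,u,v,z)[:2]-A-dA; print(n,X.round(1),np.hypot(*X).round(1),np.degrees(np.arctan2(X[1],X[0]))%360)
# disc ring edge
"
```

```text
mk [-76.6 -27.4] 81.3 199.6762047251981
mkout [-93.9 -32.4] 99.4 199.02328688057628
pt [-75. -25.] 79.0 198.45378764174768
pt24 [-74.9 -24.8] 78.9 198.3299089531804
pin [-63.1 -20.4] 66.3 197.94318865884853
mk [-74.6 -27.4] 79.5 200.16173137012504
mkout [-91.9 -32.4] 97.5 199.40651685277047
pt [-73. -25.] 77.1 198.92407462275332
pt24 [-72.9 -24.8] 77.0 198.79771294069246
pin [-61.1 -20.4] 64.4 198.49157538868792
mk [-76.6 -25.4] 80.7 198.33897737362804
mkout [-93.9 -30.4] 98.7 197.92584308000966
pt [-75. -23.] 78.4 197.06743650607035
pt24 [-74.9 -22.8] 78.3 196.94100808741766
pin [-63.1 -18.4] 65.7 196.2833127738456
```

```bash
python3 -c "
from h import *
inc(478,199,190,2)"
```

```text
t 13.225 pos [472.2 105.4 366.7] [179.9  -3.7   1.9] F [-0.1 -0.   0.4]
rv [ 0.002 -0.064 -0.001] d [ 0.0087 -0.0933  0.0041]
```

arm_command([
  [0,-0.03,0,0.004,-0.05,0,0],
  [0,-0.03,0,0.004,-0.043,0,0],
  [0,0,0,0,0,0,0],
  [0,0,0,0,0,0,0],
])

```text
clock: 13.72
tcp_pos: [477.7, 200.4, 366.9]
tcp_rot: [179.9, -0.2, 1.8]
ft_force: [-0.2, -0.4, -0.8]
gripper_width: 0.0
```

```bash
python3 -c "
from h import *
inc(478,199,49,2)"
```

```text
t 13.725 pos [477.7 200.4 366.9] [179.9  -0.2   1.8] F [-0.2 -0.4 -0.8]
rv [ 0.002 -0.003 -0.003] d [-0.0002  0.0011  0.1449]
```

arm_command([
  [0,0,0,0,0,0.04,0],
  [0,0,0,0,0,0.04,0],
  [0,0,0,0,0,0.04,0],
  [0,0,0,0,0,0.02,0],
  [0,0,0,0,0,0,0],
  [0,0,0,0,0,0,0],
])

```text
clock: 14.48
tcp_pos: [479.6, 194.8, 225.5]
tcp_rot: [179.8, -0.5, 1.5]
ft_force: [0.2, -0.3, -0.6]
gripper_width: 0.003
```

```bash
python3 -c "
from h import *
import st;st.stat()
a=np.radians(184);inc(542.4+64.5*np.cos(a),185.8+64.5*np.sin(a),48.5,2.5)
a=np.radians(185.5);inc(542.4+64.5*np.cos(a),185.8+64.5*np.sin(a),48.5,3)"
```

```text
t 14.475 tip [481.  194.4  52.5] r 62.0 ang 172.0 rot [179.8  -0.5   1.5] yaw-a+180 9.5 F [ 0.2 -0.3 -0.6]
t 14.475 pos [479.6 194.8 225.5] [179.8  -0.5   1.5] F [ 0.2 -0.3 -0.6]
rv [ 0.003 -0.008 -0.017] d [-0.0019  0.0135  0.004 ]
t 14.475 pos [479.6 194.8 225.5] [179.8  -0.5   1.5] F [ 0.2 -0.3 -0.6]
rv [ 0.003 -0.008 -0.026] d [-0.0018  0.0152  0.004 ]
```

arm_command([
  [0.003,0,-0.02,-0.002,0.005,0.003,0],
  [0,0,0,0,0.005,0,0],
  [0,0,0,0,0.002,0,0],
  [0,0,0,0,0,0,0],
])

```text
clock: 14.98
tcp_pos: [479.0, 181.7, 225.0]
tcp_rot: [-179.9, -0.8, 2.7]
ft_force: [0.7, 0.3, 1.1]
gripper_width: 0.002
```

```bash
python3 -c "
from h import *
import st;st.stat()
a=np.radians(185.5);inc(542.4+64.5*np.cos(a),185.8+64.5*np.sin(a),48.5,3)"
```

```text
t 14.975 tip [481.3 182.   52.1] r 61.2 ang 183.6 rot [-179.9   -0.8    2.7] yaw-a+180 -0.8 F [0.7 0.3 1.1]
t 14.975 pos [479.  181.7 225. ] [-179.9   -0.8    2.7] F [0.7 0.3 1.1]
rv [-0.001 -0.013 -0.005] d [-0.001   0.002   0.0035]
```

arm_command([
  [0,0,0,0,0.001,0,0],
  [0,0,0,0,0.001,0,0],
  [0,0,0,0,0,0,0],
  [0,0,0,0,0,0,0],
])

```text
clock: 15.48
tcp_pos: [479.3, 180.0, 225.1]
tcp_rot: [-179.9, -0.8, 2.7]
ft_force: [-0.3, -0.4, 0.4]
gripper_width: -0.0
```

```bash
python3 m.py s8
```

```text
t 15.475 tip [481.6 180.4  52.2] r 61.0 ang 185.1 rot [-179.9   -0.8    2.7] yaw-a+180 -2.4 F [-0.3 -0.4  0.4]
blue [211 273  11  23 152] [215.97368421 284.01315789]
pin_top 0.69 [482.4 168.1  68.4] ang 196.45611647997646
pointer 0.93 [467.4 162.8  22.8] ang 197.03291939008642
mark_tip 0.66 [466.9 160.7  22.3] ang 198.37269022363395
180 pin top px [203.7 266.7] pointer [200.4 294.7]
190 pin top px [208.3 271.8] pointer [205.8 301. ]
195 pin top px [211.1 274.1] pointer [209.1 303.8]
199.3 pin top px [213.8 275.9] pointer [212.2 306. ]
```

View pics/s8.png

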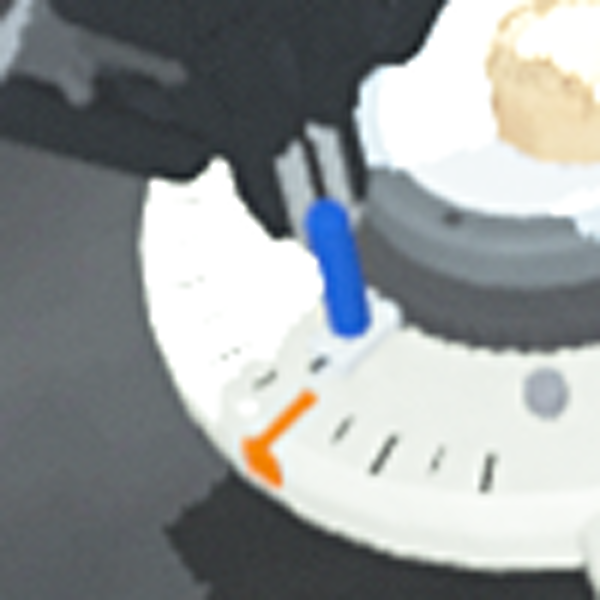

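arm_command([
  [0,0,0,0,-0.01,0,0],
  [0,0,0,0,-0.01,0,0],
  [0,0,0,0,0,-0.05,0],
  [0,0,0,0,0,-0.05,0],
  [0,0,0,0,0,-0.04,0],
  [0,0,0,0,0.05,0,0],
  [0,0,0,0,0.05,0,0],
  [0,0,0,0,0,0,0],
  [0,0,0,0,0,0,0],
  [0,0,0,0,0,0,0],
])

```text
clock: 16.92
tcp_pos: [481.7, 105.4, 370.1]
tcp_rot: [-179.9, -0.9, 3.1]
ft_force: [1.1, 0.0, 0.2]
gripper_width: 0.001
```

```bash
python3 -c "
from h import *
s,w=look('pics/w6.png')
s,w=wcam(); im=w['image']; cv2.imwrite('pics/w6z.png',cv2.resize(im[100:190,240:360],None,fx=6.5,fy=6.5,interpolation=cv2.INTER_CUBIC))"
```

```text
16.925 [481.7 105.4 370.1] [-179.9   -0.9    3.1] [1.1 0.  0.2]
lamp [(0.6, [541.8, 185.1, 1.1])]
pointer [(0.59, [466.4, 160.2, 21.0])]
pin_top [(0.82, [482.5, 163.5, 70.4])]
mark []
mark_tip [(0.6, [469.7, 154.3, 19.6])]
lamp_button_top [(0.58, [513.2, 63.4, 38.4])]
glass_model []
```

View pics/w6z.png

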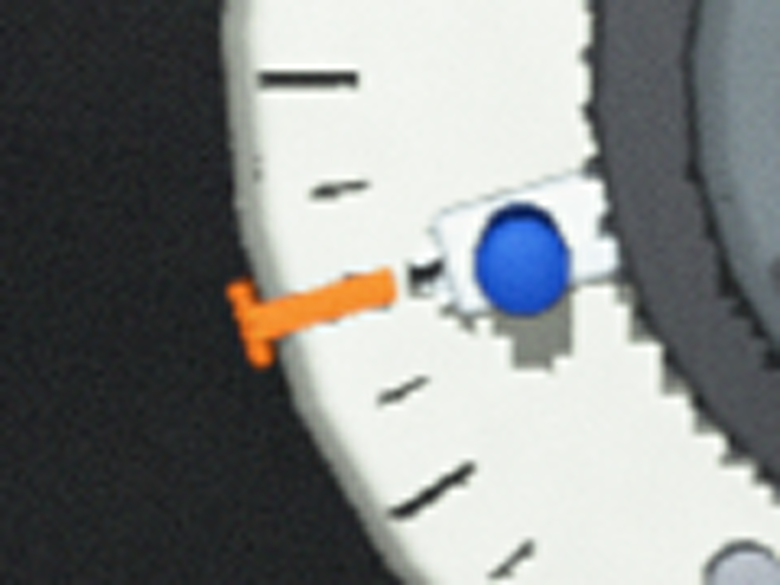

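```bash
python3 -c "
from h import *
s,w=wcam(); A=np.array([542.4,185.8]); im=w['image'].astype(int)
print(s['clock'])
roi=im[130:160,270:300]; b,g,r=[roi[:,:,i] for i in range(3)]
m=(r-b>80); ys,xs=np.nonzero(m); 
X=np.array([ray_z(w,x+270,y+130,23.5)[:2]-A for x,y in zip(xs,ys)]); rr=np.hypot(*X.T); an=np.degrees(np.arctan2(X[:,1],X[:,0]))%360
for lo,hi in [(79,84),(84,90),(90,95),(95,101)]:
  k=(rr>=lo)&(rr<hi); print('mark',lo,hi,k.sum(),an[k].mean() if k.any() else 0)
R2=im[130:160,295:312]; d=R2.max(2)<110; ys,xs=np.nonzero(d); print(list(zip(xs+295,ys+130)))
for x,y in zip(xs,ys):
  q=ray_z(w,x+295,y+130,22)[:2]-A; print(np.hypot(*q).round(1),np.degrees(np.arctan2(q[1],q[0]))%360)
"
```

```text
17.375
mark 79 84 14 199.0339326958152
mark 84 90 45 199.0978253881925
mark 90 95 36 199.1302522460613
mark 95 101 70 198.9981772315558
[(np.int64(307), np.int64(140)), (np.int64(303), np.int64(141)), (np.int64(304), np.int64(141)), (np.int64(305), np.int64(141)), (np.int64(306), np.int64(141)), (np.int64(307), np.int64(141)), (np.int64(303), np.int64(142)), (np.int64(304), np.int64(142)), (np.int64(305), np.int64(142)), (np.int64(306), np.int64(142)), (np.int64(303), np.int64(143)), (np.int64(304), np.int64(143))]
76.1 198.6935029574103
79.2 198.61024993462843
78.5 198.75714921805917
77.8 198.90676081075117
77.1 199.05915843374152
76.3 199.21441842170145
79.4 199.11147183875264
78.7 199.26265188237932
78.0 199.41661053605645
77.3 199.57342282849262
79.6 199.6107031976785
78.9 199.76610535163434
```

```bash
python3 -c "
from h import *
inc(514,65,60,3)"
```

```text
t 17.425 pos [481.8 104.4 370.2] [-179.9   -0.9    3. ] F [ 0.7 -0.6  0.5]
rv [-0.002 -0.016  0.   ] d [0.0279 0.0414 0.1376]
```

arm_command([
  [0,-0.016,0,0.014,0.021,0,0],
  [0,0,0,0.014,0.02,0,0],
  [0,0,0,0,0,0,0],
  [0,0,0,0,0,0.05,0],
  [0,0,0,0,0,0.05,0],
  [0,0,0,0,0,0.03,0],
  [0,0,0,0,0,0,0],
  [0,0,0,0,0,0,0],
])

```text
clock: 18.42
tcp_pos: [512.2, 66.6, 239.5]
tcp_rot: [-179.8, -0.2, 3.0]
ft_force: [-0.1, -0.3, -0.1]
gripper_width: 0.001
```

```bash
python3 -c "
from h import *
import st; st.stat()
inc(514,65,46,3)
c=cams.capture('scene');cv2.imwrite('pics/b1.png',cv2.resize(c['image'][230:390,200:360],None,fx=3.75,fy=3.75))"
```

```text
t 18.425 tip [512.7  67.2  66.5] r 122.2 ang 255.9 rot [-179.8   -0.2    3. ] yaw-a+180 -73.0 F [-0.1 -0.3 -0.1]
t 18.425 pos [512.2  66.6 239.5] [-179.8   -0.2    3. ] F [-0.1 -0.3 -0.1]
rv [-0.004 -0.003 -0.001] d [0.0017 0.0017 0.0205]
```

View pics/b1.png

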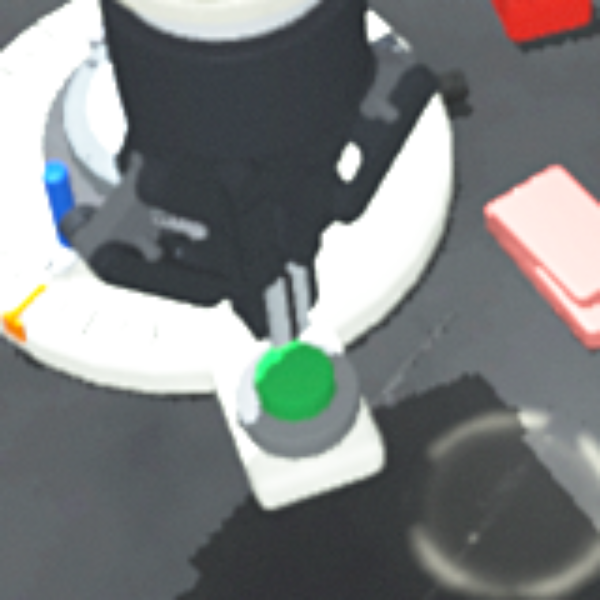

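arm_command([
  [-0.004,-0.003,0,0.001,0.001,0.01,0],
  [0,0,0,0.001,0.001,0.01,0],
  [0,0,0,0,0,0,0],
  [0,0,0,0,0,0.003,0],
  [0,0,0,0,0,0,0],
])

```text
clock: 19.1
tcp_pos: [515.8, 64.6, 217.9]
tcp_rot: [180.0, -0.3, 3.0]
ft_force: [-0.6, -0.1, -0.2]
gripper_width: 0.001
```

```bash
python3 -c "
from h import *
import st; st.stat()
inc(514,65,34,3)"
```

```text
t 19.1 tip [516.7  64.5  44.9] r 124.0 ang 258.0 rot [180.   -0.3   3. ] yaw-a+180 -75.1 F [-0.6 -0.1 -0.2]
t 19.1 pos [515.8  64.6 217.9] [180.   -0.3   3. ] F [-0.6 -0.1 -0.2]
rv [ 0.001 -0.006 -0.001] d [-0.0018 -0.0005  0.0109]
```

arm_command([
  [0,0,0,-0.002,0,0.003,0],
  [0,0,0,0,0,0.003,0],
  [0,0,0,0,0,0.002,0],
])

```text
clock: 19.48
tcp_pos: [513.6, 64.5, 209.8]
tcp_rot: [180.0, -0.3, 3.0]
ft_force: [-0.2, 0.3, 2.8]
gripper_width: 0.003
```

```bash
python3 -c "
from h import *
import st; st.stat()"
```

```text
t 19.475 tip [514.5  64.4  36.8] r 124.5 ang 257.1 rot [180.   -0.3   3. ] yaw-a+180 -74.1 F [-0.2  0.3  2.8]
```

arm_command([
  [0,0,0,0,0,0.002,0],
  [0,0,0,0,0,0.002,0],
  [0,0,0,0,0,0.001,0],
])

```text
clock: 19.85
tcp_pos: [513.6, 64.5, 207.2]
tcp_rot: [179.9, -0.4, 3.0]
ft_force: [-4.5, -0.2, 19.5]
gripper_width: 0.0
```

```bash
python3 -c "
from h import *
import st; st.stat()"
```

```text
t 19.85 tip [514.7  64.4  34.2] r 124.5 ang 257.1 rot [179.9  -0.4   3. ] yaw-a+180 -74.1 F [-4.5 -0.2 19.5]
```

```bash
python3 -c "
from h import *
import st; st.stat()
c=cams.capture('scene');cv2.imwrite('pics/b2.png',cv2.resize(c['image'][280:380,230:330],None,fx=6,fy=6,interpolation=cv2.INTER_CUBIC))"
```

```text
t 19.85 tip [514.7  64.4  34.2] r 124.5 ang 257.1 rot [179.9  -0.4   3. ] yaw-a+180 -74.1 F [-4.5 -0.2 19.5]
```

View pics/b2.png

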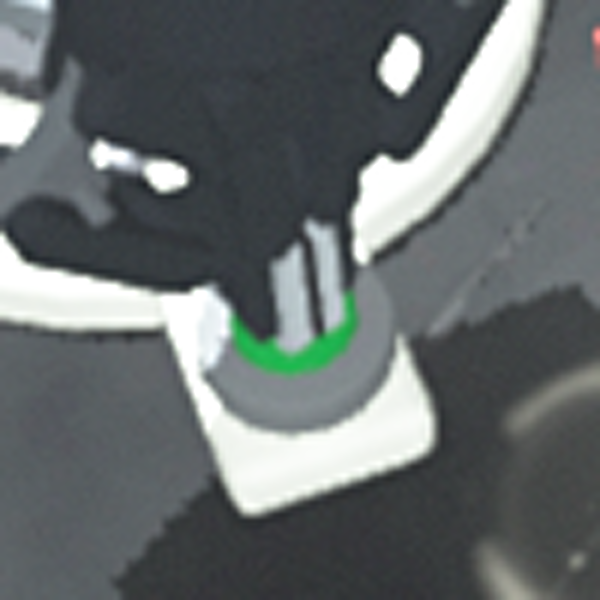

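arm_command([
  [0,0,0,0,0,0,0],
  [0,0,0,0,0,-0.01,0],
  [0,0,0,0,0,-0.03,0],
  [0,0,0,0,0,-0.05,0],
  [0,0,0,0,0,-0.05,0],
  [0,0,0,-0.02,0.04,-0.02,0],
  [0,0,0,-0.01,0.03,0,0],
  [0,0,0,0,0,0,0],
  [0,0,0,0,0,0,0],
  [0,0,0,0,0,0,0],
])

```text
clock: 21.15
tcp_pos: [486.5, -7.2, 375.4]
tcp_rot: [179.9, -0.6, 3.1]
ft_force: [1.0, 0.4, 0.4]
gripper_width: -0.001
```

```bash
python3 -c "
from h import *
s,w=wcam()
s,w=look('pics/w7.png')
c=cams.capture('scene');cv2.imwrite('pics/f.png',c['image'])"
```

```text
21.2 [486.5  -7.1 375.4] [179.9  -0.6   3.1] [-0.2 -0.6  0.1]
lamp []
pointer []
pin_top []
mark []
mark_tip []
lamp_button_top [(0.86, [513.1, 64.1, 37.4])]
glass_model []
```

View pics/w7.png

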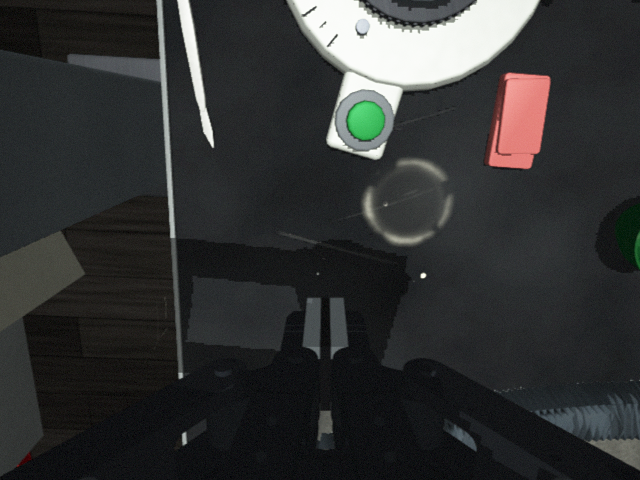

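View pics/f.png

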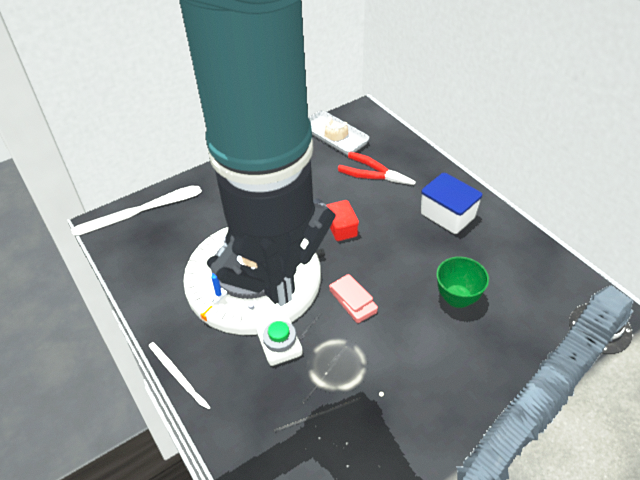

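```bash
python3 m.py s9 | grep -E "blue|pointer 0|mark_tip"; python3 -c "
from h import *
print(bot.sign_off())"
```

```text
blue [212 273   9  23 117] [216.45299145 285.27350427]
pointer 0.74 [469.7 161.3  21. ] ang 198.62887350973546
mark_tip 0.38 [466.5 161.   22. ] ang 198.08649937303898
the job is handed in; nothing more can be done
None
```

View pics/s9.png

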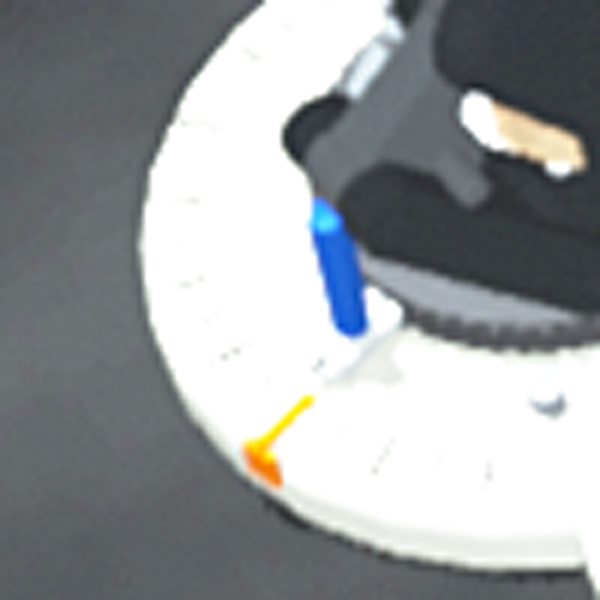

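I pushed the blue pin round its arc with the closed fingertips until the pointer lined up with the orange mark. Then I pressed the green button fully in, let it come back up, and handed the job in at about 21 s.

- **Pointer:** after the last push, a close wrist picture put the pointer at about 199.2° and the mark at about 199.1°. I first stopped about 1.2° short and closed that gap with a second small push. The highest force I read while pushing was about 3 N.
- **Button:** the fingertips stopped at 34.2 mm with 19.5 N. That is well above the 4 N the button needs, so it had reached its stop. The picture showed its top level with the collar round it, and later pictures showed it up again.
- **Other objects:** in the last picture the red box and the wax stood where they started. The arm hid most of the plaster model and the yellow model by then. Both looked unmoved in earlier pictures, and the fingers only came near the lever pin and the button.
- **Weaker check:** in the last scene picture the trained network put the pointer about 0.5° past the mark, within its roughly 4 mm error. The blue pin's centre also read about 1 pixel off from before; shading changed the patch, so I relied on the close wrist measurement.

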